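# Thread the stirring paddle out of the covered tray and hold it over the jar

### The arm

A 6-joint arm with a two-finger parallel gripper is mounted at the origin on the work surface. World frame = base frame: x ahead of the robot, y to its left, z up, the work surface at z = 0. Lengths are in m, angles in rad, forces in N, time in s.
With the tool pointing down it reaches from about 0.275 to 0.825 m from the base axis. Payload 4.9 kg.
Tool frame: the origin (TCP) lies on the mounting face of the last link; the fingertips stand 173 mm ahead of it and the grasp point (between the pads) lies 155 mm ahead of it; z points along the fingers, y is the line along which they close (so a half turn about z gives the same grasp; the last joint's range is limited). The gripper opens to 85 mm and grips with 20 to 120 N. Pads are 22 mm wide; open, the fingers measure 114 mm over their backs; the gripper's body (76 mm by 85 mm) begins 54 mm behind the grasp point. The pads swing forward as they close: fully open they stand 13 mm farther back than shut.
Start: joints at [1.128, 0.326, -0.193, 1.052, 0, 1.437], TCP at [0.167, 0.524, 0.405] pointing down, gripper open.
Joint ranges: [-2.65, 2.65], [-0.97, 1.79], [-1.3, 1.35], [-1.93, 2.1], [-1.47, 1.37], [-3.14, 3.14]. Speed limits (rad/s): [2.57, 2.57, 3.14, 3.14, 3.14, 3.14].

### API

Orientations are given as a unit quaternion [x, y, z, w].
In Python, from plant import bot, imaging gives the robot as it stands. The module is installed in compiled form; this text tells all that it offers.
- The arm moves only by the tool jog_arm, never from a script. Its argument "plan" is a list of rows, each an object of numbers: "tx", "ty", "tz": the shift along the tool's x, y, z in mm; "wx", "wy", "wz": the turn, a rotation vector about the tool's x, y, z in rad. In form: [{"tx": .., "ty": .., "tz": .., "wx": .., "wy": .., "wz": ..}, ...]. A call has exactly 5 rows; each row shifts and turns the commanded pose from where the row before left it, along the tool's axes as they then stand; what a row does not reach is not made up. A row lasts 1/12 s, in which the tool goes at most 41.7 mm and 7.16 degrees, less where a joint would pass 70% of its speed; a pose out of reach is approached as far as the arm can. A call with a gripper value outside its range is refused whole. "hand" is the closure, from -1 (fully open) to 1 (shut), set as the call begins (left out, the last holds). The fingers move at their own pace and stop on an object; "squeeze" is the grip in N (left out, the last holds). Time passes only in rows, so rows that do not move let the fingers close, or fill a call up. It gives the time, the measured TCP pose, the force, the opening and the grip force at its end, in the units of the state.
- bot.get_state(): the state, without advancing time (a new reading comes with each control period).
- imaging.snapshot(name): name is "side" or "top" or "wrist"; returns a dict with "img" (420x560x3 uint8, red, green, blue), "intrinsics" (3x3 intrinsics, pixels), "T" (4x4, takes a point from camera to world coordinates); the wrist camera has in their place "tool_from_camera" (4x4, takes a point from camera to tool coordinates, whose origin is the TCP and whose axes are the flange's). Camera axes: x right, y up, looking along -z (the intrinsics and any distortion apply to the point x, -y, -z); pixel columns grow to the right and rows downward; lengths in m; the calibration is good to about 2 mm. A picture is of the moment at which its call begins: read the wrist's pose just before it. There is no depth.
- bot.hand_in(): hands the job in; it is judged then, once.
The state is a dict: "t": time; "joints": joint angles; "dq": joint speeds; "effort": joint torques, N m; "tcp_pos": TCP position; "tool_rot": TCP orientation; "force": force on the tool from outside, world axes, zero at the start; "torque": the same for the moment, N m; "grip_width": finger opening in m; "finger_force": force on a finger pad.
Only numpy, scipy, OpenCV 4.12 (cv2) and the standard library are available. Lean on these libraries where they do the work, as an engineer would, in place of code of your own. Each camera call takes 0.05 s, during which the arm holds its last target. There are 200 camera calls.

### The job

Take the stirring paddle out of the covered tray: it is longer than the window, so tilt it and bring one end up through the window before the other. Finish holding it still and roughly level in the gripper, with the middle of its orange blade close above the mouth of the open jar on the scale, touching nothing else; do not let go. Leave the jar and the other containers where they stand.

Things in the scene. Friction and masses are not known exactly. Their poses are not given: they have to be found in the camera images.
- tray: Covered drying tray, fixed to the bench: white, 430 mm long (its own y) by 220 mm (its own x), floor 4 mm thick. 55 mm inside height, walls 5 mm, then a fixed clear plastic cover 4 mm thick (top of the cover 63 mm above the bench). In the middle of the cover is one window 140 mm (own y) by 160 mm (own x), edged with a flat black border. Origin: middle of the underside.
- window (a point): Centre of the tray's window, level with the top of the cover; axes as the tray's.
- paddle_mid (a point): Middle of the loose stirring paddle (rigid plastic, 240 mm long along its own y), 7 mm above its flat underside, on the handle's centre line. It lies on the tray floor roughly along the tray, seen through the window, both ends under the cover. Blue handle: square bar 14 x 14 mm, from 120 mm on the +y side of this point to 50 mm on its -y side.
- paddle_handle_end (a point): Centre of the end face of the blue handle, 120 mm on the +y side of paddle_mid.
- paddle_blade_end (a point): Centre of the end of the orange blade, 120 mm on the -y side of paddle_mid and 3 mm lower. The blade runs from 50 to 120 mm on the -y side, 34 mm wide (own x), 8 mm thick, underside flush with the handle's.
- paddle_blade (a point): Centre of the orange blade, 85 mm on the -y side of paddle_mid and 3 mm lower.
- scale: White bench scale, fixed in place, 260 x 200 mm and 48 mm high, with a round steel pan 150 mm across whose centre is 40 mm along own +x from the middle and whose top is 66 mm above the bench. Origin: middle of the underside.
- jar: Open white plastic jar, 90 mm outside diameter, 90 mm high, wall 3 mm, standing loose on the pan. Origin: centre of the underside.
- jar_rim (a point): Centre of the jar's mouth, level with the rim (156 mm above the bench).
- paddle: The whole paddle, axes as paddle_mid, origin 7 mm below it on the underside. About 80 g.
- lidded_jar: White jar with a lid, about 72 mm across and 85 mm high, loose; leave alone. Origin: centre of the underside.
- dropper: Brown glass bottle with a red dropper bulb, 52 mm across, 115 mm high, loose; leave alone. Origin: centre of the underside.
- small_jar: Small white jar with a grey lid, about 56 mm across and 65 mm high, loose; leave alone. Origin: centre of the underside.
Not all that is in view belongs to the job. Leave any purple look-alike of the jar alone. Several things look just like the paddle: the one meant starts farthest to the robot's right.

How it is judged:
By the outcome, as a careful person would: the job done as asked, in the order asked, and still so for the second after the job is handed in, while the arm keeps its last pose, push and grip.
It also fails if it takes over 53 s, if anything falls off the work surface, if the arm or the gripper's body presses on something with over 40 N, if the wrist force passes 120 N, or if a joint passes its speed limit or range.

## Working session

There is one attempt and no reset: what is moved stays moved. The work goes in short steps, Python scripts to look and compute and a tool call to move; the robot and the scene stay as the last step left them, time stands still between calls to the robot, and variables do not carry over. Pictures are saved under pics/ and viewed, at most 10 in all, crops included, and the job is handed in when it is done.

Besides the shell and the picture viewer there is one more tool, called after ">>>" as name(argument=value, ...), one argument or row to a line, values as JSON. jog_arm: Moves the arm, as the interface text tells. Its arguments: {"type":"object","properties":{"plan":{"type":"array"},"hand":{"type":"number"},"squeeze":{"type":"number"}},"required":["plan"]}

```bash
mkdir -p pics
python3 - <<'E'
from plant import bot, imaging
import cv2,numpy as np
s=bot.get_state();print(s)
for n in("top","side"):
    d=imaging.snapshot(n);cv2.imwrite(f"pics/{n}0.png",d["img"][:,:,::-1]);print(n,d["intrinsics"],d["T"],[k for k in d])
d=imaging.snapshot("wrist");print(d["intrinsics"],d["tool_from_camera"])
E
```

```text
{'t': 0.0, 'joints': array([ 1.12779933e+00,  3.26956274e-01, -1.93564355e-01,  1.05203814e+00,
        1.55097221e-05,  1.43658077e+00]), 'dq': array([ 0.00128515, -0.00115154, -0.0014523 ,  0.0004449 ,  0.00014945,
        0.00088162]), 'effort': array([ 4.48703686e-04, -4.43400872e+01,  2.62438899e+01,  1.54124200e-02,
       -2.65933040e-04, -2.75689818e-07]), 'tcp_pos': array([0.16701611, 0.52372966, 0.40390226]), 'tool_rot': array([ 1.53778040e-01,  9.88105024e-01, -8.42569218e-04, -2.58244502e-04]), 'force': array([-0.06760578,  0.03096035,  0.55137173]), 'torque': array([ 0.00152144,  0.02488267, -0.00511489]), 'finger_force': 0.0, 'grip_width': 0.08567452310059842}
top [[403.50287245   0.         281.80667489]
 [  0.         403.50287245 214.96863104]
 [  0.           0.           1.        ]] [[-0.02778536  0.99384584 -0.10723072  0.48811283]
 [-0.99954603 -0.02887328 -0.00860619  0.07729962]
 [-0.01164932  0.10694291  0.99419692  1.24147145]
 [ 0.          0.          0.          1.        ]] ['img', 'intrinsics', 'T']
side [[462.13836703   0.         290.6868664 ]
 [  0.         462.13836703 213.10281796]
 [  0.           0.           1.        ]] [[ 0.75941416  0.34007932 -0.55464961 -0.35281042]
 [-0.65029082  0.37016421 -0.66340057 -1.03805833]
 [-0.02029738  0.86447933  0.5022584   0.96489   ]
 [ 0.          0.          0.          1.        ]] ['img', 'intrinsics', 'T']
[[301.70030078   0.         283.18088048]
 [  0.         301.70030078 215.26971525]
 [  0.           0.           1.        ]] [[ 4.76173036e-05  9.49116035e-01  3.14926578e-01  8.07431576e-02]
 [ 9.99999613e-01 -3.21980488e-04  8.19173665e-04 -1.19645640e-03]
 [ 8.78891074e-04  3.14926417e-01 -9.49115683e-01  3.04131385e-02]
 [ 0.00000000e+00  0.00000000e+00  0.00000000e+00  1.00000000e+00]]
```

View pics/top0.png

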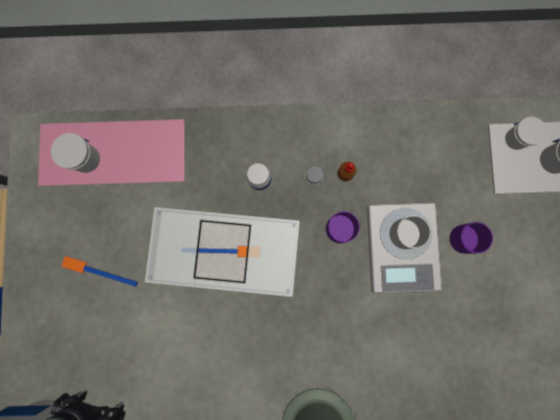

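View pics/side0.png

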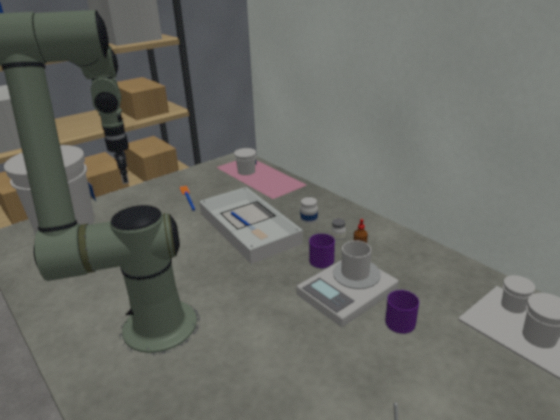

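The scene has two paddle candidates. One lies in the tray, with its handle at about (182–238, 251) and its blade at (238–260, 252). The other lies loose on the bench at the far left, at about (73–135, 265–283). The image's right is the robot's right, so the one I want is in the tray. The open jar on the scale is at (408, 234); the purple jars at (343, 227) and (470, 238), and the jars on the mats, are decoys. Next I'll measure these and check a crop.

```bash
cat > h.py <<'E'
import numpy as np,cv2
from scipy.spatial.transform import Rotation as R
def ray(px,K,T,z):
    px=np.atleast_2d(np.asarray(px,float))
    d=np.c_[(px[:,0]-K[0,2])/K[0,0],-(px[:,1]-K[1,2])/K[1,1],-np.ones(len(px))]@T[:3,:3].T
    o=T[:3,3]; return o+d*((z-o[2])/d[:,2])[:,None]
def wristT(s,d):
    T=np.eye(4);T[:3,:3]=R.from_quat(s["tool_rot"]).as_matrix();T[:3,3]=s["tcp_pos"];return T@d["tool_from_camera"]
def blob(m,box):
    x0,y0,x1,y1=box;k=np.zeros_like(m);k[y0:y1,x0:x1]=m[y0:y1,x0:x1]
    n,l,st,c=cv2.connectedComponentsWithStats(k);i=1+np.argmax(st[1:,4]);return (l==i).astype(np.uint8),st[i],c[i]
E
python3 - <<'E'
from h import *
im=cv2.imread("pics/top0.png")
from plant import imaging
d=imaging.snapshot("top");K,T=d["intrinsics"],d["T"]
h=cv2.cvtColor(im,cv2.COLOR_BGR2HSV).astype(int);H,S,V=h[...,0],h[...,1],h[...,2]
blue=((H>95)&(H<125)&(S>45)).astype(np.uint8);org=((H<22)&(S>45)&(V>120)).astype(np.uint8);blk=(V<75).astype(np.uint8)
for n,m,b,z in(("blue",blue,(165,235,250,268),.018),("org",org,(232,240,272,264),.012),("window",blk,(188,214,258,290),.063)):
    k,st,c=blob(m,b)
    ys,xs=np.nonzero(k);r=cv2.minAreaRect(np.c_[xs,ys].astype(np.float32));bp=cv2.boxPoints(r)
    print(n,st,ray([r[0]],K,T,z).round(4),ray(bp,K,T,z)[:,:2].round(4).tolist())
print("jar rough",ray([[408,234]],K,T,.156))
cv2.imwrite("pics/c1.png",np.hstack([cv2.resize(im[200:305,140:305],None,fx=3,fy=3),cv2.resize(im[195:300,362:447],None,fx=3,fy=3)]))
E
```

```text
blue [197 248  40   6 184] [[0.5183 0.2884 0.018 ]] [[0.515, 0.3479], [0.5288, 0.3473], [0.5215, 0.2289], [0.5078, 0.2296]]
org [237 245  10  13 122] [[0.5142 0.2135 0.012 ]] [[0.5328, 0.2269], [0.532, 0.1994], [0.4957, 0.2001], [0.4964, 0.2274]]
window [194 220   9  58  62] [[0.5238 0.3352 0.063 ]] [[0.4421, 0.3481], [0.6078, 0.3293], [0.6068, 0.3222], [0.4412, 0.3411]]
jar rough [[ 0.54403338 -0.25025683  0.156     ]]
```

View pics/c1.png

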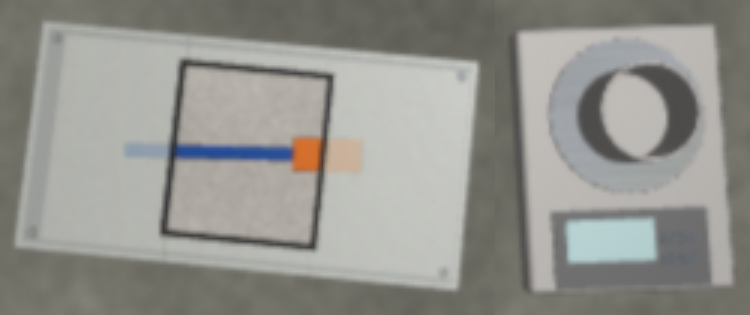

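The crop shows the paddle in the tray: the handle end is at about px (181, 250), the blade starts at (237, 251) and the blade end is at (261, 252). The window is outlined in black, and the open jar stands on the pan at about (411, 237).

Run:
```python
from h import *
from plant import imaging
d=imaging.snapshot("top");K,T=d["intrinsics"],d["T"]
f=lambda p,o=(140,200):np.array(p)/3+o-.33
print("win",w:=ray(f([[181,60],[333,74],[316,248],[162,234]]),K,T,.063),w.mean(0))
print("handle end, bladestart mid, blade end",ray(f([[124,150],[292,154],[362,155]]),K,T,.015))
```

```text
win [[0.60830477 0.32838197 0.063     ]
 [0.59024691 0.17955976 0.063     ]
 [0.42264286 0.19922202 0.063     ]
 [0.44003233 0.34778746 0.063     ]] [0.51530672 0.2637378  0.063     ]
handle end, bladestart mid, blade end [[0.52329681 0.39700443 0.015     ]
 [0.5144918  0.2267712  0.015     ]
 [0.51150373 0.15602319 0.015     ]]
```

```bash
cat >> h.py <<'E'
def plan(s,p1,R1,n):
    """n equal rows from state s to pose p1,R1, in tool axes"""
    p=np.array(s["tcp_pos"]);Rr=R.from_quat(s["tool_rot"]);w=(Rr.inv()*R1).as_rotvec()
    st=(np.array(p1)-p)/n
    for i in range(n):
        t=Rr.inv().apply(st)*1000;print({"tx":round(t[0],1),"ty":round(t[1],1),"tz":round(t[2],1)},end=" ");Rr=Rr*R.from_rotvec(w/n)
    print("w/row",(w/n).round(4),"tot mm",np.linalg.norm(st)*1000*n)
def tool(az,tilt=0):
    """tool x (blade side) at azimuth az deg, z down; tilt rad lifts blade side"""
    a=np.deg2rad(az);x=np.array([np.cos(a),np.sin(a),0]);z=np.array([0,0,-1.]);y=np.cross(z,x)
    return R.from_matrix(np.c_[x,y,z])*R.from_rotvec([0,tilt,0])
E
python3 - <<'E'
from h import *
from plant import bot
s=bot.get_state()
plan(s,[.516,.2515,.33],tool(-92.8),15)
print(tool(-92.8,.3).apply([1,0,0]))
E
```

```text
{'tx': np.float64(-27.7), 'ty': np.float64(-10.2), 'tz': np.float64(5.0)} {'tx': np.float64(-26.2), 'ty': np.float64(-13.5), 'tz': np.float64(5.0)} {'tx': np.float64(-24.4), 'ty': np.float64(-16.6), 'tz': np.float64(5.0)} {'tx': np.float64(-22.2), 'ty': np.float64(-19.5), 'tz': np.float64(5.0)} {'tx': np.float64(-19.6), 'ty': np.float64(-22.0), 'tz': np.float64(5.0)} {'tx': np.float64(-16.8), 'ty': np.float64(-24.2), 'tz': np.float64(5.0)} {'tx': np.float64(-13.7), 'ty': np.float64(-26.1), 'tz': np.float64(5.0)} {'tx': np.float64(-10.5), 'ty': np.float64(-27.6), 'tz': np.float64(5.0)} {'tx': np.float64(-7.0), 'ty': np.float64(-28.7), 'tz': np.float64(5.0)} {'tx': np.float64(-3.5), 'ty': np.float64(-29.3), 'tz': np.float64(5.0)} {'tx': np.float64(0.1), 'ty': np.float64(-29.5), 'tz': np.float64(5.0)} {'tx': np.float64(3.7), 'ty': np.float64(-29.3), 'tz': np.float64(5.0)} {'tx': np.float64(7.2), 'ty': np.float64(-28.6), 'tz': np.float64(5.0)} {'tx': np.float64(10.7), 'ty': np.float64(-27.5), 'tz': np.float64(5.0)} {'tx': np.float64(13.9), 'ty': np.float64(-26.0), 'tz': np.float64(5.0)} w/row [-0.000e+00 -1.000e-04 -1.221e-01] tot mm 448.8225800006981
[-0.04666797 -0.95419595  0.29552021]
```

>>> jog_arm(
  plan=[
    {"tx": -28, "ty": -10, "tz": 5, "wz": -0.122},
    {"tx": -26, "ty": -13, "tz": 5, "wz": -0.122},
    {"tx": -24, "ty": -17, "tz": 5, "wz": -0.122},
    {"tx": -22, "ty": -20, "tz": 5, "wz": -0.122},
    {"tx": -20, "ty": -22, "tz": 5, "wz": -0.122},
  ],
)

```text
validation failed for argument at $.pl...
```

>>> jog_arm(
  plan=[
    {"tx": -17, "ty": -24, "tz": 5, "wz": -0.122},
    {"tx": -14, "ty": -26, "tz": 5, "wz": -0.122},
    {"tx": -10, "ty": -28, "tz": 5, "wz": -0.122},
    {"tx": -7, "ty": -29, "tz": 5, "wz": -0.122},
    {"tx": -3, "ty": -29, "tz": 5, "wz": -0.122},
  ],
)

```text
validation failed for argument at $.pl...
```

>>> jog_arm(
  plan=[
    {"tx": 0, "ty": -30, "tz": 5, "wz": -0.122},
    {"tx": 4, "ty": -29, "tz": 5, "wz": -0.122},
    {"tx": 7, "ty": -29, "tz": 5, "wz": -0.122},
    {"tx": 11, "ty": -27, "tz": 5, "wz": -0.122},
    {"tx": 14, "ty": -26, "tz": 5, "wz": -0.122},
  ],
)

```text
validation failed for argument at $.pl...
```

Run:
```python
from h import *
from plant import bot,imaging
s=bot.get_state();d=imaging.snapshot("wrist");print(s["t"],s["tcp_pos"],R.from_quat(s["tool_rot"]).as_matrix()[:,0],s["joints"])
im=np.ascontiguousarray(d["img"][:,:,::-1]);cv2.imwrite("pics/w1.png",im);K,T=d["intrinsics"],wristT(s,d)
h=cv2.cvtColor(im,cv2.COLOR_BGR2HSV).astype(int);H,S,V=h[...,0],h[...,1],h[...,2]
for n,m,z in(("blue",(H>95)&(H<125)&(S>45),.018),("org",(H<22)&(S>60)&(V>120),.012)):
    k,st,c=blob(m.astype(np.uint8),(0,0,560,420));ys,xs=np.nonzero(k);r=cv2.minAreaRect(np.c_[xs,ys].astype(np.float32));print(n,r,ray(cv2.boxPoints(r),K,T,z)[:,:2].round(4).tolist())
```

```text
0.25 [0.1671011  0.52387718 0.40430977] [-9.52690239e-01  3.03942907e-01  1.29607101e-04] [ 1.12777348e+00  3.26566780e-01 -1.93050208e-01  1.05200312e+00
  1.95683841e-05  1.43660207e+00]
blue ((45.02888107299805, 375.66741943359375), (34.64905548095703, 44.40461349487305), 35.21759033203125) [[0.3377, 0.0422], [0.2896, 0.1167], [0.3348, 0.1371], [0.3865, 0.0616]]
org ((468.0, 337.0), (6.0, 16.0), 90.0) [[0.4549, 0.6996], [0.4619, 0.7217], [0.4727, 0.7205], [0.4656, 0.6983]]
```

View pics/w1.png

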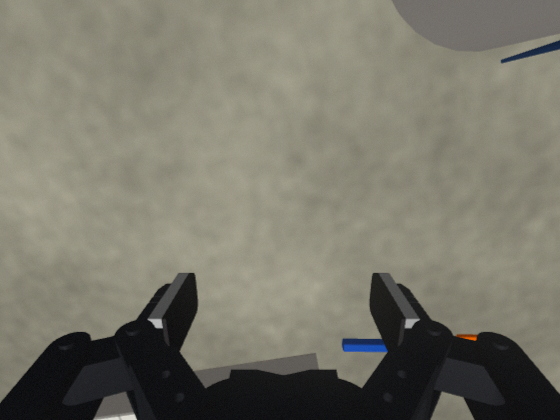

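The move calls were refused because every row needs all six keys. The picture is therefore from the start pose and shows only the decoy paddle at (360–480, 345). I'll resend with full rows.

>>> jog_arm(
  plan=[
    {"tx": -28, "ty": -10, "tz": 5, "wx": 0, "wy": 0, "wz": -0.122},
    {"tx": -26, "ty": -13, "tz": 5, "wx": 0, "wy": 0, "wz": -0.122},
    {"tx": -24, "ty": -17, "tz": 5, "wx": 0, "wy": 0, "wz": -0.122},
    {"tx": -22, "ty": -20, "tz": 5, "wx": 0, "wy": 0, "wz": -0.122},
    {"tx": -20, "ty": -22, "tz": 5, "wx": 0, "wy": 0, "wz": -0.122},
  ],
)

```text
t: 0.72
tcp_pos: [0.2842, 0.4321, 0.3795]
tool_rot: [-0.153, 0.988, -0.0, 0.0]
force: [-0.4, 0.5, 0.2]
grip_width: 0.0852
finger_force: 0.0
```

>>> jog_arm(
  plan=[
    {"tx": -17, "ty": -24, "tz": 5, "wx": 0, "wy": 0, "wz": -0.122},
    {"tx": -14, "ty": -26, "tz": 5, "wx": 0, "wy": 0, "wz": -0.122},
    {"tx": -10, "ty": -28, "tz": 5, "wx": 0, "wy": 0, "wz": -0.122},
    {"tx": -7, "ty": -29, "tz": 5, "wx": 0, "wy": 0, "wz": -0.122},
    {"tx": -3, "ty": -29, "tz": 5, "wx": 0, "wy": 0, "wz": -0.122},
  ],
)

```text
t: 1.13
tcp_pos: [0.4005, 0.3406, 0.3545]
tool_rot: [-0.443, 0.897, 0.0, 0.0]
force: [0.1, 0.7, 0.1]
grip_width: 0.0856
finger_force: 0.0
```

>>> jog_arm(
  plan=[
    {"tx": 0, "ty": -30, "tz": 5, "wx": 0, "wy": 0, "wz": -0.122},
    {"tx": 4, "ty": -29, "tz": 5, "wx": 0, "wy": 0, "wz": -0.122},
    {"tx": 7, "ty": -29, "tz": 5, "wx": 0, "wy": 0, "wz": -0.122},
    {"tx": 11, "ty": -27, "tz": 5, "wx": 0, "wy": 0, "wz": -0.122},
    {"tx": 14, "ty": -26, "tz": 5, "wx": 0, "wy": 0, "wz": -0.122},
  ],
)

```text
t: 1.55
tcp_pos: [0.5167, 0.2492, 0.3294]
tool_rot: [-0.691, 0.722, 0.0, 0.0]
force: [-0.9, 0.2, 0.0]
grip_width: 0.0855
finger_force: 0.0
```

```bash
cat > look.py <<'E'
import sys
from h import *
from plant import bot,imaging
s=bot.get_state();d=imaging.snapshot("wrist");print(s["t"],s["tcp_pos"],R.from_quat(s["tool_rot"]).as_matrix()[:,0],s["joints"])
im=np.ascontiguousarray(d["img"][:,:,::-1]);cv2.imwrite(sys.argv[1],im);K,T=d["intrinsics"],wristT(s,d)
h=cv2.cvtColor(im,cv2.COLOR_BGR2HSV).astype(int);H,S,V=h[...,0],h[...,1],h[...,2]
for n,m,z in(("blue",(H>95)&(H<125)&(S>45),.018),("org",(H<22)&(S>60)&(V>120),.012)):
    k,st,c=blob(m.astype(np.uint8),(0,0,560,420));ys,xs=np.nonzero(k);r=cv2.minAreaRect(np.c_[xs,ys].astype(np.float32));print(n,r,ray(cv2.boxPoints(r),K,T,z)[:,:2].round(4).tolist())
E
python3 look.py pics/w2.png
```

```text
1.55 [0.51665986 0.24923479 0.3294376 ] [-4.37371848e-02 -9.99043069e-01 -6.38686043e-05] [ 3.20790213e-01  4.28501369e-01 -2.41912675e-01  9.00385410e-01
  6.95544194e-05 -1.20625497e+00]
blue ((38.82341766357422, 102.56008911132812), (96.29234313964844, 63.2634162902832), 80.93350219726562) [[0.7482, 0.1127], [0.6938, 0.1077], [0.7011, 0.1847], [0.7608, 0.191]]
org ((283.5, 121.5), (41.0, 35.0), 90.0) [[0.5276, 0.1543], [0.4965, 0.1557], [0.4974, 0.1913], [0.5298, 0.1899]]
```

View pics/w2.png

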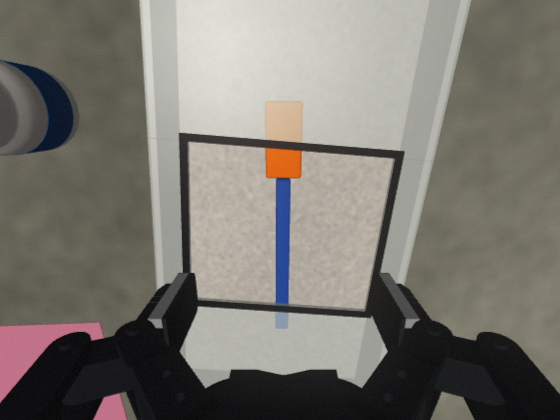

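The tray paddle is straight ahead: blade end (283, 101), blade/handle joint (283, 178), handle end (282, 328). The window's inner corners are near (188, 141), (396, 156), (369, 310) and (196, 300).

Run:
```python
from h import *
from plant import bot,imaging
s=bot.get_state();d=imaging.snapshot("wrist");K,T=d["intrinsics"],wristT(s,d)
print("blade end/joint",ray([[283.5,101],[283.5,178]],K,T,.012));print("handle axis",ray([[283,180],[282,305],[282,328]],K,T,.018))
print("win",w:=ray([[188,141],[396,156],[369,310],[196,300]],K,T,.063),w.mean(0))
```

```text
blade end/joint [[0.51684357 0.15129177 0.012     ]
 [0.5197917  0.22041757 0.012     ]]
handle axis [[0.52027924 0.22112639 0.018     ]
 [0.5272796  0.35818249 0.018     ]
 [0.52859862 0.3880252  0.018     ]]
win [[0.59058361 0.17893935 0.063     ]
 [0.43194211 0.19697837 0.063     ]
 [0.44638117 0.33562505 0.063     ]
 [0.60311634 0.3186405  0.063     ]] [0.51800581 0.25754582 0.063     ]
```

>>> jog_arm(
  plan=[
    {"tx": 1, "ty": -5, "tz": 30, "wx": 0, "wy": 0, "wz": 0},
    {"tx": 0, "ty": 0, "tz": 35, "wx": 0, "wy": 0, "wz": 0},
    {"tx": 0, "ty": 0, "tz": 35, "wx": 0, "wy": 0, "wz": 0},
    {"tx": 0, "ty": 0, "tz": 30, "wx": 0, "wy": 0, "wz": 0},
    {"tx": 0, "ty": 0, "tz": 20, "wx": 0, "wy": 0, "wz": 0},
  ],
)

```text
t: 2.07
tcp_pos: [0.5188, 0.2491, 0.1768]
tool_rot: [-0.689, 0.725, 0.001, -0.002]
force: [-0.4, 0.3, 0.1]
grip_width: 0.0855
finger_force: 0.0
```

>>> jog_arm(
  plan=[
    {"tx": 0, "ty": 0, "tz": 0, "wx": 0, "wy": 0, "wz": 0},
    {"tx": 0, "ty": 0, "tz": 0, "wx": 0, "wy": 0, "wz": 0},
    {"tx": 0, "ty": 0, "tz": 0, "wx": 0, "wy": 0, "wz": 0},
    {"tx": 0, "ty": 0, "tz": 0, "wx": 0, "wy": 0, "wz": 0},
    {"tx": 0, "ty": 0, "tz": 0, "wx": 0, "wy": 0, "wz": 0},
  ],
  hand=1,
  squeeze=60,
)

```text
t: 2.48
tcp_pos: [0.5214, 0.2496, 0.1816]
tool_rot: [-0.689, 0.724, -0.001, 0.002]
force: [-0.6, -0.1, -0.5]
grip_width: 0.0256
finger_force: 0.0
```

>>> jog_arm(
  plan=[
    {"tx": 0, "ty": 0, "tz": 0, "wx": 0, "wy": 0, "wz": 0},
    {"tx": 0, "ty": 0, "tz": 0, "wx": 0, "wy": 0, "wz": 0},
    {"tx": 0, "ty": 0, "tz": 0, "wx": 0, "wy": 0, "wz": 0},
    {"tx": 0, "ty": 0, "tz": 0, "wx": 0, "wy": 0, "wz": 0},
    {"tx": 0, "ty": 0, "tz": 0, "wx": 0, "wy": 0, "wz": 0},
  ],
)

```text
t: 2.9
tcp_pos: [0.5212, 0.2494, 0.1814]
tool_rot: [-0.689, 0.724, -0.0, 0.001]
force: [-0.9, 0.1, 6.2]
grip_width: 0.012
finger_force: 60.9
```

```bash
python3 look.py pics/w3.png
```

```text
2.9 [0.52123744 0.24938901 0.18142695] [-0.04964511 -0.99876621 -0.00119352] [ 3.18490154e-01  6.11545385e-01 -3.76489766e-01  5.80050412e-01
  2.33573163e-04 -1.20263884e+00]
blue ((287.0, 322.5), (100.0, 173.0), 0.0) [[0.5527, 0.3305], [0.542, 0.2208], [0.4945, 0.2231], [0.4938, 0.3332]]
org ((283.0, 132.0), (96.0, 76.0), 90.0) [[0.5329, 0.1542], [0.5007, 0.1558], [0.5012, 0.1971], [0.5366, 0.1953]]
```

View pics/w3.png

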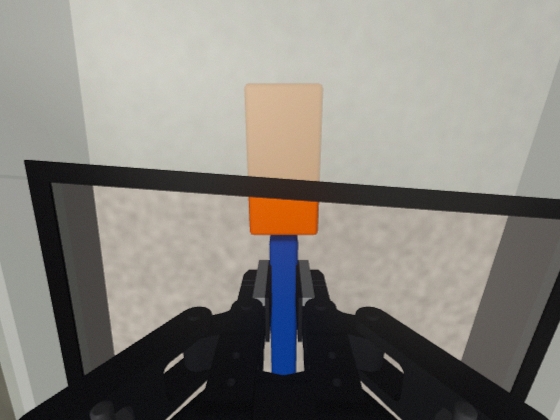

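The handle is gripped near its joint, with the blade at (283, 85–235) and the opening at 12 mm. Now I'll check the extraction path in 2D and work out the rows.

```bash
cat > path.py <<'E'
from h import *
from plant import bot
s=bot.get_state();p=s["tcp_pos"];Rm=R.from_quat(s["tool_rot"]).as_matrix();x=Rm[:,0];u=-np.array([x[0],x[1],0])/np.hypot(*x[:2])
a=170;sg=-21
def tcp(ug,zg,th): return np.array([ug+a*np.sin(th),zg+a*np.cos(th),th])
W=[(-8,11,0),(2,20,0),(30,24,0.0),(32,44,.2),(28,63,.35),(14,84,.5),(4,97,.57),(-60,140,.57),(-70,175,.4),(-70,200,0)]
N=[1,1,3,3,3,1,3,2,4]
q=tcp(*W[0]);path=[q]
def box(s0,s1,n0,n1):
    S,M=np.meshgrid(np.linspace(s0,s1,80),np.linspace(n0,n1,20));return np.c_[S.ravel()-sg,M.ravel()]
parts=dict(stick=box(-120,120,-7,7),fing=box(sg-18,sg+18,-5,69),body=box(sg-43,sg+43,69,170),cam=box(sg-110,sg-40,110,175))
rows=[]
for w,n in zip(W[1:],N):
    t=tcp(*w);d=(t-q)/n
    for i in range(n):
        c=q+d*i;th=c[2]
        # world (u,z)->tool x = (-cos,sin), tool z=(-sin,-cos)
        tx=-d[0]*np.cos(th)+d[1]*np.sin(th);tz=-d[0]*np.sin(th)-d[1]*np.cos(th);rows.append((tx,tz,d[2]))
    q=t
# replay rounded rows, check clearance
c=tcp(*W[0]).copy()
for k,(tx,tz,w) in enumerate(rows):
    tx,tz,w=round(tx),round(tz),round(w,3);mn={}
    for f in np.linspace(0,1,6):
        th=c[2]+w*f;th0=c[2];uu=c[0]+f*(-tx*np.cos(th0)-tz*np.sin(th0));zz=c[1]+f*(tx*np.sin(th0)-tz*np.cos(th0))
        for nm,b in parts.items():
            S,M=b[:,0],b[:,1]-a;pu=uu+S*np.cos(th)+M*np.sin(th);pz=zz-S*np.sin(th)+M*np.cos(th)
            gu=np.maximum(70-np.abs(pu),0);gz=np.maximum(np.maximum(59-pz,pz-63),0);dd=np.hypot(gu,gz).min()
            if nm in("stick","fing"): dd=min(dd,(pz-4).min())
            mn[nm]=min(mn.get(nm,99),round(dd,1))
    c=np.array([uu,zz,th]);print(k,"tx",tx,"tz",tz,"wy",w,"|",mn)
E
python3 path.py
```

```text
0 tx -10 tz -9 wy 0.0 | {'stick': np.float64(0.0), 'fing': np.float64(2.0), 'body': np.float64(25.5), 'cam': np.float64(58.0)}
1 tx -28 tz -4 wy 0.0 | {'stick': np.float64(9.0), 'fing': np.float64(11.0), 'body': np.float64(29.3), 'cam': np.float64(67.0)}
2 tx -12 tz -6 wy 0.067 | {'stick': np.float64(10.0), 'fing': np.float64(15.0), 'body': np.float64(30.0), 'cam': np.float64(71.0)}
3 tx -12 tz -6 wy 0.067 | {'stick': np.float64(5.0), 'fing': np.float64(16.5), 'body': np.float64(33.3), 'cam': np.float64(84.2)}
4 tx -11 tz -7 wy 0.067 | {'stick': np.float64(4.2), 'fing': np.float64(15.2), 'body': np.float64(36.3), 'cam': np.float64(97.5)}
5 tx -6 tz -5 wy 0.05 | {'stick': np.float64(3.5), 'fing': np.float64(15.2), 'body': np.float64(40.1), 'cam': 99}
6 tx -6 tz -6 wy 0.05 | {'stick': np.float64(3.8), 'fing': np.float64(16.6), 'body': np.float64(42.8), 'cam': 99}
7 tx -5 tz -6 wy 0.05 | {'stick': np.float64(3.3), 'fing': np.float64(18.2), 'body': np.float64(46.5), 'cam': 99}
8 tx -2 tz -4 wy 0.05 | {'stick': np.float64(1.4), 'fing': np.float64(21.1), 'body': np.float64(50.3), 'cam': 99
[... 520 characters left out ...]
.float64(63.7), 'body': np.float64(84.0), 'cam': 99}
14 tx 26 tz -1 wy 0.0 | {'stick': np.float64(0.0), 'fing': np.float64(64.7), 'body': 99, 'cam': 99}
15 tx 28 tz -11 wy -0.085 | {'stick': np.float64(10.7), 'fing': np.float64(67.6), 'body': 99, 'cam': 99}
16 tx 27 tz -13 wy -0.085 | {'stick': np.float64(26.8), 'fing': np.float64(84.1), 'body': 99, 'cam': 99}
17 tx 19 tz -2 wy -0.1 | {'stick': np.float64(53.0), 'fing': 99, 'body': 99, 'cam': 99}
18 tx 19 tz -4 wy -0.1 | {'stick': np.float64(68.3), 'fing': 99, 'body': 99, 'cam': 99}
19 tx 18 tz -6 wy -0.1 | {'stick': np.float64(86.6), 'fing': 99, 'body': 99, 'cam': 99}
20 tx 17 tz -8 wy -0.1 | {'stick': 99, 'fing': 99, 'body': 99, 'cam': 99}
```

```bash
sed -i 's/^W=.*/W=[(-8,11,0),(2,20,0),(30,24,0.0),(32,47,.2),(14,64.5,.35),(-6,84,.5),(-80,120,.5),(-80,180,.4),(-80,210,0)]/; s/^N=.*/N=[1,1,3,3,3,3,2,4]/' path.py; python3 path.py
```

```text
0 tx -10 tz -9 wy 0.0 | {'stick': np.float64(0.0), 'fing': np.float64(2.0), 'body': np.float64(25.5), 'cam': np.float64(58.0)}
1 tx -28 tz -4 wy 0.0 | {'stick': np.float64(9.0), 'fing': np.float64(11.0), 'body': np.float64(29.3), 'cam': np.float64(67.0)}
2 tx -12 tz -7 wy 0.067 | {'stick': np.float64(11.0), 'fing': np.float64(15.0), 'body': np.float64(30.0), 'cam': np.float64(71.0)}
3 tx -11 tz -7 wy 0.067 | {'stick': np.float64(3.5), 'fing': np.float64(17.7), 'body': np.float64(34.3), 'cam': np.float64(85.2)}
4 tx -11 tz -8 wy 0.067 | {'stick': np.float64(3.1), 'fing': np.float64(16.6), 'body': np.float64(38.4), 'cam': 99}
5 tx -1 tz -4 wy 0.05 | {'stick': np.float64(1.4), 'fing': np.float64(16.6), 'body': np.float64(43.2), 'cam': 99}
6 tx -1 tz -4 wy 0.05 | {'stick': np.float64(6.2), 'fing': np.float64(23.1), 'body': np.float64(45.9), 'cam': 99}
7 tx -1 tz -4 wy 0.05 | {'stick': np.float64(5.9), 'fing': np.float64(29.7), 'body': np.float64(48.8), 'cam': 99}
8 tx 0 tz -3 wy 0.05 | {'stick': np.float64(5.4), 'fing': np.float64(36.3), 'body': np.float64(51.9), 'cam': 99}
9 tx 0 tz -3 
[... 385 characters left out ...]
np.float64(41.5), 'body': np.float64(78.7), 'cam': 99}
13 tx 27 tz 1 wy 0.0 | {'stick': np.float64(10.3), 'fing': np.float64(41.2), 'body': 99, 'cam': 99}
14 tx 23 tz -26 wy -0.05 | {'stick': np.float64(21.9), 'fing': np.float64(44.2), 'body': 99, 'cam': 99}
15 tx 22 tz -27 wy -0.05 | {'stick': np.float64(32.0), 'fing': np.float64(74.8), 'body': 99, 'cam': 99}
16 tx 19 tz -4 wy -0.1 | {'stick': np.float64(60.3), 'fing': 99, 'body': 99, 'cam': 99}
17 tx 19 tz -5 wy -0.1 | {'stick': np.float64(76.1), 'fing': 99, 'body': 99, 'cam': 99}
18 tx 18 tz -7 wy -0.1 | {'stick': np.float64(94.7), 'fing': 99, 'body': 99, 'cam': 99}
19 tx 18 tz -9 wy -0.1 | {'stick': 99, 'fing': 99, 'body': 99, 'cam': 99}
```

>>> jog_arm(
  plan=[
    {"tx": 0, "ty": 0, "tz": -9, "wx": 0, "wy": 0, "wz": 0},
    {"tx": -22, "ty": 0, "tz": -2, "wx": 0, "wy": 0, "wz": 0},
    {"tx": -20, "ty": 0, "tz": -2, "wx": 0, "wy": 0, "wz": 0},
    {"tx": 0, "ty": 0, "tz": 0, "wx": 0, "wy": 0, "wz": 0},
    {"tx": 0, "ty": 0, "tz": 0, "wx": 0, "wy": 0, "wz": 0},
  ],
)

```text
t: 3.37
tcp_pos: [0.5228, 0.2918, 0.1936]
tool_rot: [-0.69, 0.724, -0.0, 0.001]
force: [0.1, -0.1, -0.9]
grip_width: 0.012
finger_force: 60.1
```

```bash
python3 look.py pics/w4.png
```

```text
3.3667 [0.52281784 0.29183824 0.19359506] [-4.81311417e-02 -9.98840995e-01 -2.45943788e-04] [ 3.85962986e-01  6.24426474e-01 -3.07537041e-01  6.37486316e-01
 -3.53157837e-04 -1.13668366e+00]
blue ((275.77105712890625, 326.3289794921875), (174.1035919189453, 98.58443450927734), 70.44800567626953) [[0.5667, 0.2813], [0.5165, 0.2649], [0.4841, 0.3766], [0.5444, 0.4022]]
org ((283.5, 159.0), (152.0, 79.0), 90.0) [[0.5363, 0.1948], [0.4999, 0.1966], [0.5004, 0.2721], [0.543, 0.27]]
```

View pics/w4.png

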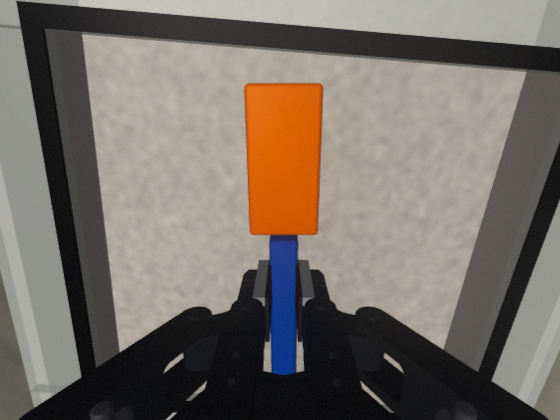

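The paddle is held level and lifted. The blade (rows 85–235) is now wholly inside the window, about 7 mm clear of the border at row ~48. Next comes the tilt.

>>> jog_arm(
  plan=[
    {"tx": -16, "ty": 0, "tz": -7, "wx": 0, "wy": 0.067, "wz": 0},
    {"tx": -11, "ty": 0, "tz": -7, "wx": 0, "wy": 0.067, "wz": 0},
    {"tx": -11, "ty": 0, "tz": -8, "wx": 0, "wy": 0.067, "wz": 0},
    {"tx": -1, "ty": 0, "tz": -4, "wx": 0, "wy": 0.05, "wz": 0},
    {"tx": 0, "ty": 0, "tz": -4, "wx": 0, "wy": 0.05, "wz": 0},
  ],
)

```text
t: 3.83
tcp_pos: [0.5248, 0.3331, 0.2204]
tool_rot: [-0.681, 0.716, -0.104, -0.109]
force: [0.2, 0.4, -2.0]
grip_width: 0.012
finger_force: 60.1
```

>>> jog_arm(
  plan=[
    {"tx": 0, "ty": 0, "tz": -4, "wx": 0, "wy": 0.05, "wz": 0},
    {"tx": 1, "ty": 0, "tz": -3, "wx": 0, "wy": 0.05, "wz": 0},
    {"tx": 1, "ty": 0, "tz": -3, "wx": 0, "wy": 0.05, "wz": 0},
    {"tx": 0, "ty": 0, "tz": -3, "wx": 0, "wy": 0.05, "wz": 0},
    {"tx": 0, "ty": 0, "tz": 0, "wx": 0, "wy": 0, "wz": 0},
  ],
)

```text
t: 4.25
tcp_pos: [0.5249, 0.3357, 0.2328]
tool_rot: [-0.668, 0.702, -0.171, -0.181]
force: [0.2, 0.2, -1.7]
grip_width: 0.0119
finger_force: 60.1
```

Run:
```python
from h import *
from plant import bot,imaging
s=bot.get_state();Rm=R.from_quat(s["tool_rot"]).as_matrix();print(s["force"],s["torque"])
g=s["tcp_pos"]+.170*Rm[:,2];print("g",g,"th",np.arcsin(Rm[2,0]),"ug",g[1]-.262,"y axis",Rm[:,1])
print("handle end",g-.141*Rm[:,0],"blade end",g+.099*Rm[:,0])
cv2.imwrite("pics/s2.png",cv2.resize(imaging.snapshot("side")["img"][150:290,170:350,::-1],None,fx=4,fy=4))
```

```text
[ 0.2021739   0.22533318 -1.66022778] [ 0.54495908 -0.05801767  0.02050746]
g [0.52060002 0.25387347 0.0838123 ] th 0.5028563235172598 ug -0.008126533345278297 y axis [-0.998758    0.04980212  0.00148285]
handle end [0.52665222 0.37727069 0.01586013] blade end [0.51635061 0.16723286 0.13152339]
```

View pics/s2.png

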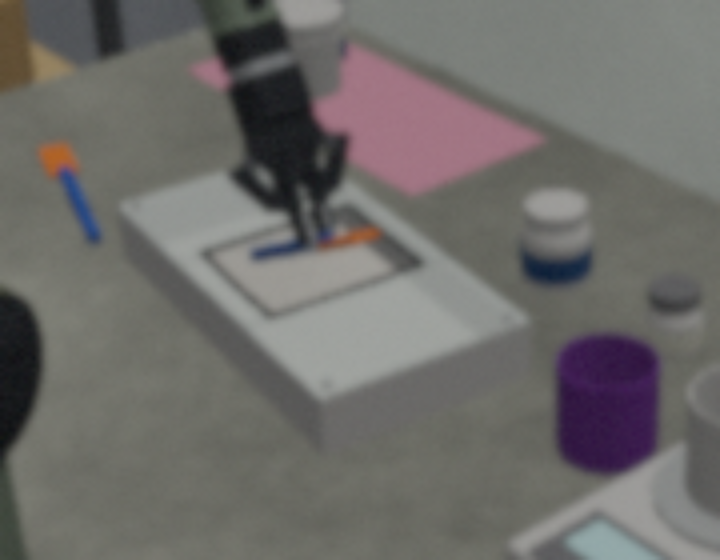

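The blade (crop (380, 235)) is up above the window and the handle still runs under the far cover. The forces are small, so I'll pull it out along its axis.

>>> jog_arm(
  plan=[
    {"tx": 27, "ty": 0, "tz": 1, "wx": 0, "wy": 0, "wz": 0},
    {"tx": 27, "ty": 0, "tz": 1, "wx": 0, "wy": 0, "wz": 0},
    {"tx": 27, "ty": 0, "tz": 1, "wx": 0, "wy": 0, "wz": 0},
    {"tx": 23, "ty": 0, "tz": -26, "wx": 0, "wy": -0.05, "wz": 0},
    {"tx": 22, "ty": 0, "tz": -27, "wx": 0, "wy": -0.05, "wz": 0},
  ],
)

```text
t: 4.72
tcp_pos: [0.5196, 0.2459, 0.3361]
tool_rot: [-0.675, 0.71, -0.135, -0.145]
force: [1.0, 0.1, -0.3]
grip_width: 0.0116
finger_force: 60.1
```

>>> jog_arm(
  plan=[
    {"tx": 20, "ty": 0, "tz": -30, "wx": 0, "wy": -0.1, "wz": 0},
    {"tx": 20, "ty": 0, "tz": -30, "wx": 0, "wy": -0.1, "wz": 0},
    {"tx": 18, "ty": 0, "tz": -20, "wx": 0, "wy": -0.1, "wz": 0},
    {"tx": 18, "ty": 0, "tz": -10, "wx": 0, "wy": -0.1, "wz": 0},
    {"tx": 0, "ty": 0, "tz": 0, "wx": 0, "wy": 0, "wz": 0},
  ],
)

```text
t: 5.13
tcp_pos: [0.5186, 0.1973, 0.4459]
tool_rot: [-0.688, 0.726, -0.002, 0.004]
force: [0.9, -1.0, -0.3]
grip_width: 0.0121
finger_force: 60.1
```

Run:
```python
from h import *
from plant import bot,imaging
s=bot.get_state();Rm=R.from_quat(s["tool_rot"]).as_matrix();print(s["t"],s["tcp_pos"],s["force"],s["joints"])
print("th",np.arcsin(Rm[2,0]),Rm.round(3))
d=imaging.snapshot("top");K,T=d["intrinsics"],d["T"];im=d["img"][:,:,::-1].copy()
cv2.imwrite("pics/t2.png",im)
# rim: bright ring around jar; side view too
h=cv2.cvtColor(im,cv2.COLOR_BGR2HSV).astype(int)
big=cv2.resize(im[195:280,370:455],None,fx=5,fy=5,interpolation=cv2.INTER_CUBIC)
d2=imaging.snapshot("side");b2=cv2.resize(d2["img"][225:310,315:400,::-1],None,fx=5,fy=5,interpolation=cv2.INTER_CUBIC)
cv2.imwrite("pics/jar.png",cv2.resize(np.hstack([big,b2]),(800,400)))
```

```text
5.1333 [0.51863975 0.19732353 0.44591867] [ 0.94836595 -1.04568353 -0.34680443] [ 2.30266986e-01  3.07786681e-01 -1.11980799e-01  1.14203503e+00
  1.09253336e-03 -1.28635965e+00]
th -0.0035723834755223495 [[-0.054 -0.998  0.009]
 [-0.999  0.054  0.003]
 [-0.004 -0.008 -1.   ]]
```

View pics/jar.png

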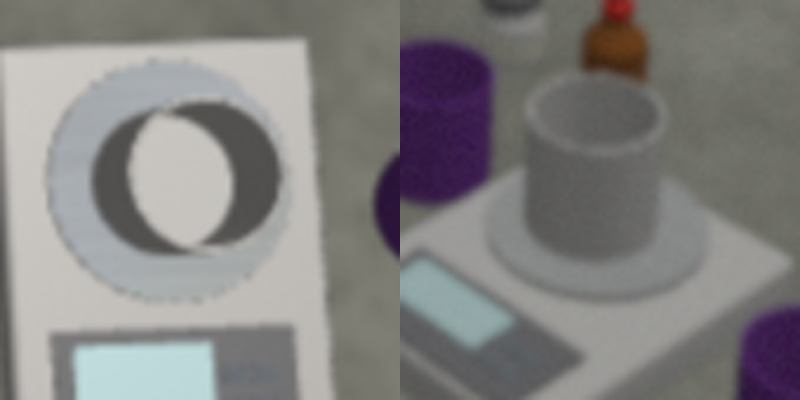

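The left crop (top view) shows the rim circle at x 130–282, y 98–252, centred near px (413.5, 232). The right crop (side view) has the rim ellipse centred near px (356.4, 249).

Run:
```python
from h import *
from plant import bot,imaging
for n,p in(("top",[413.4,231.8]),("side",[356,248.7])):
    d=imaging.snapshot(n);print(n,ray([p],d["intrinsics"],d["T"],.156))
s=bot.get_state()
rim=np.array([.549,-.266])
```

```text
top [[ 0.549522   -0.26505135  0.156     ]]
side [[ 0.54672249 -0.26981944  0.156     ]]
```

>>> jog_arm(
  plan=[
    {"tx": 25, "ty": -4, "tz": 0, "wx": 0, "wy": 0, "wz": 0},
    {"tx": 33, "ty": -5, "tz": 0, "wx": 0, "wy": 0, "wz": 0},
    {"tx": 33, "ty": -5, "tz": 0, "wx": 0, "wy": 0, "wz": 0},
    {"tx": 33, "ty": -5, "tz": 0, "wx": 0, "wy": 0, "wz": 0},
    {"tx": 33, "ty": -5, "tz": 0, "wx": 0, "wy": 0, "wz": 0},
  ],
)

```text
t: 5.75
tcp_pos: [0.5343, 0.0424, 0.4399]
tool_rot: [-0.69, 0.724, 0.001, -0.002]
force: [0.0, -1.0, -0.6]
grip_width: 0.0125
finger_force: 60.1
```

>>> jog_arm(
  plan=[
    {"tx": 33, "ty": -5, "tz": 0, "wx": 0, "wy": 0, "wz": 0},
    {"tx": 33, "ty": -5, "tz": 0, "wx": 0, "wy": 0, "wz": 0},
    {"tx": 33, "ty": -4, "tz": 0, "wx": 0, "wy": 0, "wz": 0},
    {"tx": 33, "ty": -4, "tz": 0, "wx": 0, "wy": 0, "wz": 0},
    {"tx": 33, "ty": -4, "tz": 0, "wx": 0, "wy": 0, "wz": 0},
  ],
)

```text
t: 6.17
tcp_pos: [0.5484, -0.1238, 0.44]
tool_rot: [-0.69, 0.724, 0.001, -0.001]
force: [0.6, -0.1, -1.0]
grip_width: 0.0124
finger_force: 60.1
```

>>> jog_arm(
  plan=[
    {"tx": 33, "ty": -4, "tz": 0, "wx": 0, "wy": 0, "wz": 0},
    {"tx": 30, "ty": -3, "tz": 0, "wx": 0, "wy": 0, "wz": 0},
    {"tx": 16, "ty": -1, "tz": 0, "wx": 0, "wy": 0, "wz": 0},
    {"tx": 0, "ty": 0, "tz": 0, "wx": 0, "wy": 0, "wz": 0},
    {"tx": 0, "ty": 0, "tz": 0, "wx": 0, "wy": 0, "wz": 0},
  ],
)

```text
t: 6.58
tcp_pos: [0.5524, -0.2023, 0.4404]
tool_rot: [-0.689, 0.724, 0.001, -0.001]
force: [0.6, 0.8, -1.1]
grip_width: 0.0121
finger_force: 60.1
```

```bash
python3 look.py pics/w5.png
python3 - <<'E'
from plant import bot
from scipy.spatial.transform import Rotation as R
print(R.from_quat(bot.get_state()["tool_rot"]).as_matrix().round(3))
E
```

```text
6.5833 [ 0.55243981 -0.20229937  0.44044904] [-4.96710970e-02 -9.98765331e-01 -7.71959352e-04] [-4.76345596e-01  3.80087977e-01 -2.16907032e-02  1.17199651e+00
 -5.06148986e-04 -1.99745074e+00]
blue ((280.6565246582031, 321.4161376953125), (170.2520294189453, 110.5097427368164), 74.35775756835938) [[0.6686, -0.1014], [0.5158, -0.139], [0.4443, 0.1601], [0.6297, 0.2187]]
org ((281.9739990234375, 158.19509887695312), (79.0248031616211, 152.92039489746094), 1.2453644275665283) [[0.6149, -0.1279], [0.5922, -0.326], [0.4967, -0.3194], [0.503, -0.1196]]
[[-0.048 -0.999 -0.002]
 [-0.999  0.048  0.001]
 [-0.001  0.003 -1.   ]]
```

View pics/w5.png

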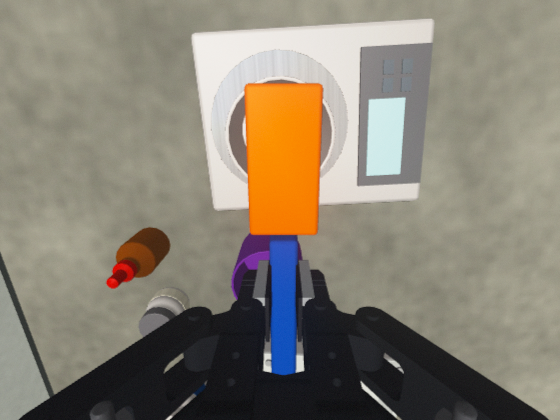

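The blade is at cols 246–321, rows 84–235. The jar rim shows behind it at cols ~225–335 with its top at row ~76, so its centre is near (280, 131).

Run:
```python
from h import *
from plant import bot,imaging
s=bot.get_state();d=imaging.snapshot("wrist");K,T=d["intrinsics"],wristT(s,d);Rm=R.from_quat(s["tool_rot"])
b=ray([[283.5,84],[283.5,235],[246,84],[321,84]],K,T,s["tcp_pos"][2]-.169);print("blade",b)
c=b[:2].mean(0)
print("rim c / l / r / top",r:=ray([[280,131],[225,131],[335,131],[280,76]],K,T,.156))
print("tool shift to rim", Rm.inv().apply(r[0]-c)*1000)
for rim in([.5495,-.265,.156],[.5467,-.2698,.156]):print(Rm.inv().apply(np.array(rim)-c)*1000)
im=d["img"]
for row in(100,110,120,130): print(row,im[row,215:246,0].tolist(),im[row,322:345,0].tolist())
```

```text
blade [[ 0.54702781 -0.29595922  0.27185775]
 [ 0.55033494 -0.22730075  0.27185775]
 [ 0.56285977 -0.29672364  0.27185775]
 [ 0.53118719 -0.29519439  0.27185775]]
rim c / l / r / top [[ 0.55066335 -0.27145555  0.156     ]
 [ 0.59530626 -0.27362585  0.156     ]
 [ 0.50598292 -0.26928343  0.156     ]
 [ 0.54854878 -0.31225896  0.156     ]]
tool shift to rim [  9.79498711  -2.74764437 115.84470782]
[  3.40344323  -1.27263943 115.85267272]
[  8.33357304   1.2913048  115.85584471]
100 [213, 211, 215, 220, 218, 218, 222, 223, 217, 216, 221, 220, 220, 220, 220, 218, 219, 223, 224, 231, 241, 238, 228, 199, 134, 119, 119, 122, 120, 164, 230] [207, 234, 230, 216, 184, 199, 201, 201, 202, 206, 201, 203, 207, 207, 206, 205, 203, 199, 201, 203, 202, 203, 203]
110 [216, 211, 210, 215, 222, 217, 216, 220, 221, 216, 214, 222, 217, 211, 209, 237, 236, 221, 170, 120, 121, 120, 119, 123, 122, 123, 121, 124, 123, 142, 207] [146, 131, 131, 130, 148, 198, 233, 229, 213, 184, 202, 202, 204, 209, 206, 206, 203, 200, 202, 203, 200, 204, 202]
120 [215, 215, 213, 209, 216, 219, 216, 217, 222, 221, 216, 220, 233, 236, 223, 168, 116, 117, 121, 120, 120, 122, 120, 120, 121, 121, 124, 123, 178, 233, 229] [137, 138, 137, 138, 140, 136, 135, 134, 177, 233, 231, 217, 196, 206, 203, 205, 204, 199, 202, 201, 202, 202, 199]
130 [216, 213, 215, 211, 210, 214, 216, 217, 216, 220, 229, 236, 233, 208, 137, 118, 118, 119, 119, 119, 117, 121, 121, 122, 121, 122, 122, 157, 221, 237, 233] [146, 146, 142, 144, 141, 142, 142, 141, 140, 164, 217, 234, 224, 213, 206, 206, 202, 200, 200, 201, 200, 202, 202]
```

>>> jog_arm(
  plan=[
    {"tx": 7, "ty": -2, "tz": 20, "wx": 0, "wy": 0, "wz": 0},
    {"tx": 0, "ty": 0, "tz": 25, "wx": 0, "wy": 0, "wz": 0},
    {"tx": 0, "ty": 0, "tz": 25, "wx": 0, "wy": 0, "wz": 0},
    {"tx": 0, "ty": 0, "tz": 12, "wx": 0, "wy": 0, "wz": 0},
    {"tx": 0, "ty": 0, "tz": 7, "wx": 0, "wy": 0, "wz": 0},
  ],
)

```text
t: 7.1
tcp_pos: [0.5534, -0.2076, 0.351]
tool_rot: [-0.69, 0.724, 0.002, -0.001]
force: [0.1, 0.1, -0.8]
grip_width: 0.0122
finger_force: 60.1
```

>>> jog_arm(
  plan=[
    {"tx": 0, "ty": 0, "tz": 0, "wx": 0, "wy": 0, "wz": 0},
    {"tx": 0, "ty": 0, "tz": 0, "wx": 0, "wy": 0, "wz": 0},
    {"tx": 0, "ty": 0, "tz": 0, "wx": 0, "wy": 0, "wz": 0},
    {"tx": 0, "ty": 0, "tz": 0, "wx": 0, "wy": 0, "wz": 0},
    {"tx": 0, "ty": 0, "tz": 0, "wx": 0, "wy": 0, "wz": 0},
  ],
)

```text
t: 7.52
tcp_pos: [0.5542, -0.2099, 0.3543]
tool_rot: [-0.689, 0.724, -0.001, -0.0]
force: [0.3, 0.2, -1.4]
grip_width: 0.0122
finger_force: 60.1
```

Run:
```python
from h import *
from plant import bot,imaging
s=bot.get_state();d=imaging.snapshot("wrist");K,T=d["intrinsics"],wristT(s,d);im=np.ascontiguousarray(d["img"])
print(s["t"],s["tcp_pos"],s["force"],s["dq"].round(4),R.from_quat(s["tool_rot"]).as_matrix()[2].round(4))
h=cv2.cvtColor(im[:,:,::-1].copy(),cv2.COLOR_BGR2HSV).astype(int)
m=((h[...,0]<22)&(h[...,1]>200)&(h[...,2]>150)).astype(np.uint8);k,st,c=blob(m,(200,40,380,260));print("blade px",st)
x,y,w,hh=st[:4];b=ray([[x+w/2,y+hh/2]],K,T,s["tcp_pos"][2]-.169)
print("blade c",b,"under z",s["tcp_pos"][2]-.177)
# same paddle from top and side cameras
for n in("top","side"):
    d=imaging.snapshot(n);hh=cv2.cvtColor(np.ascontiguousarray(d["img"][:,:,::-1]),cv2.COLOR_BGR2HSV).astype(int)
    m=((hh[...,0]<22)&(hh[...,1]>150)&(hh[...,2]>120)).astype(np.uint8);k,st,c=blob(m,(380,200,450,270) if n=="top" else (325,215,395,275))
    print(n,st,c,ray([c],d["intrinsics"],d["T"],s["tcp_pos"][2]-.169))
```

```text
7.5167 [ 0.5542351  -0.20988489  0.35432986] [ 0.32367014  0.22311505 -1.43335017] [-0.003   0.0038 -0.0047 -0.002  -0.0001  0.0009] [ 0.0018 -0.0018 -1.    ]
blade px [  245    84    78   151 10874]
blade c [[ 0.55083559 -0.27308844  0.18532986]] under z 0.17732985644783167Traceback (most recent call last):
  File "<stdin>", line 12, in <module>
  File "h.py", line 11, in blob
    n,l,st,c=cv2.connectedComponentsWithStats(k);i=1+np.argmax(st[1:,4]);return (l==i).astype(np.uint8),st[i],c[i]
                                                     ~~~~~~~~~^^^^^^^^^^
    return _wrapfunc(a, 'argmax', axis=axis, out=out, **kwds)
    return bound(*args, **kwds)
ValueError: attempt to get argmax of an empty sequence
```

>>> jog_arm(
  plan=[
    {"tx": -2, "ty": 0, "tz": 3, "wx": 0, "wy": 0, "wz": 0},
    {"tx": 0, "ty": 0, "tz": 3, "wx": 0, "wy": 0, "wz": 0},
    {"tx": 0, "ty": 0, "tz": 0, "wx": 0, "wy": 0, "wz": 0},
    {"tx": 0, "ty": 0, "tz": 0, "wx": 0, "wy": 0, "wz": 0},
    {"tx": 0, "ty": 0, "tz": 0, "wx": 0, "wy": 0, "wz": 0},
  ],
)

```text
t: 8.03
tcp_pos: [0.554, -0.2079, 0.3471]
tool_rot: [-0.689, 0.724, -0.0, -0.0]
force: [-0.3, 0.3, -1.6]
grip_width: 0.0121
finger_force: 60.1
```

>>> jog_arm(
  plan=[
    {"tx": 0, "ty": 0, "tz": 0, "wx": 0, "wy": 0, "wz": 0},
    {"tx": 0, "ty": 0, "tz": 0, "wx": 0, "wy": 0, "wz": 0},
    {"tx": 0, "ty": 0, "tz": 0, "wx": 0, "wy": 0, "wz": 0},
    {"tx": 0, "ty": 0, "tz": 0, "wx": 0, "wy": 0, "wz": 0},
    {"tx": 0, "ty": 0, "tz": 0, "wx": 0, "wy": 0, "wz": 0},
  ],
)

```text
t: 8.45
tcp_pos: [0.554, -0.2079, 0.3472]
tool_rot: [-0.689, 0.724, -0.0, -0.0]
force: [0.0, -0.3, -1.8]
grip_width: 0.0122
finger_force: 60.1
```

Run:
```python
from plant import bot
s=bot.get_state();print(s["t"],s["tcp_pos"],s["force"],abs(s["dq"]).max(),s["finger_force"])
if abs(s["dq"]).max()<.02 and s["tcp_pos"][2]>.342 and s["finger_force"]>40: print(bot.hand_in())
```

```text
8.45 [ 0.55399323 -0.20785426  0.34724587] [ 0.03775061 -0.27820733 -1.83893441] 0.0014174485740388765 60.099170207977295
the job is handed in; nothing more can be done
None
```

I took the paddle out of the tray blade end first and handed the job in at 8.45 s; it was held still and level, with its blade about 14 mm above the jar mouth and centred to within roughly 5 mm by my measurements, and no verdict came back.

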